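# Centre the rice bowl on its display stand

### The arm

A 6-joint arm with a two-finger parallel gripper is mounted at the origin on a cart in front of the work surface, level with it; the furniture and walls round the work are solid. World frame = base frame: x ahead of the robot, y to its left, z up, the work surface at z = 0. Lengths are in m, angles in rad, forces in N, time in s.
With the tool pointing down it reaches from about 0.35 to 0.775 m from the base axis. Payload 7.3 kg.
Tool frame: the origin (TCP) lies between the finger pads, 19 mm behind the fingertips; this is the grasp point; z points along the fingers, y is the line along which they close (so a half turn about z gives the same grasp; the last joint's range is limited). The gripper opens to 92 mm and grips with 3 to 60 N. Pads are 19 mm wide; open, the fingers measure 130 mm over their backs; the gripper's body (75 mm by 190 mm) begins 47 mm behind the grasp point.
Start: joints at [-1.432, 0.342, 1.524, -0, 1.275, -0.146], TCP at [0.148, -0.504, 0.246] pointing down, gripper open.
Joint ranges: [-2.53, 2.53], [-0.77, 2.02], [0.04, 2.7], [-1, 4.14], [0.28, 2.66], [-3.11, 3.11]. Speed limits (rad/s): [2.57, 2.57, 3.14, 3.14, 3.14, 3.14].

### API

Orientations are given as [roll, pitch, yaw] about the fixed x, y, z axes, in that order (R = Rz(yaw) Ry(pitch) Rx(roll)).
In Python, from cell import readout, cams, ticket gives the robot as it stands. The module is installed in compiled form; this text tells all that it offers.
- The arm moves only by the tool jog_arm, never from a script. Its argument "plan" is a list of rows, each a list of 5 numbers: the shift along the world's x, y, z each as a share of 0.08 m, from -1 to 1, then the turn about the world's z as a share of 90 degrees, from -1 to 1, then the opening, from -1 (shut) to 1 (fully open). A call has 1 to 12 rows; each row is the pose to reach, as a shift and turn from the pose commanded when the call began; what a row does not reach only later rows make up. A row lasts 1/10 s, in which the tool goes at most 50 mm and 8.59 degrees, less where a joint would pass 70% of its speed; a pose out of reach is approached as far as the arm can. A call with a number of a shift or a turn outside -1 to 1 is refused whole. A call with a gripper value outside its range is refused whole. The fingers move at their own pace and stop on an object; "squeeze" is the grip in N (left out, the last holds). Time passes only in rows, so rows that repeat a pose let the fingers close. It gives the time, the measured TCP pose, the force, the opening and the grip force at its end, in the units of the state.
- readout.observe(): the state, without advancing time (a new reading comes with each control period).
- cams.read_camera(name): name is "scene" or "top" or "wrist"; returns the picture (400x640x3 uint8, blue, green, red); there is no depth.
- cams.calibration(name): a dict with "K" (3x3 intrinsics, pixels), "world_from_camera" (4x4, takes a point from camera to world coordinates). Camera axes: x right, y down, z forward; pixel columns grow to the right and rows downward; lengths in m; the calibration is good to about 2 mm. A picture is of the moment at which its call begins: read the wrist's pose just before it. calibration takes no time and is no camera call; for the wrist camera it gives the pose at the moment of the call.
- ticket.hand_in(): hands the job in; it is judged then, once.
The state is a dict: "time": time; "qpos": joint angles; "qvel": joint speeds; "joint_efforts": joint torques, N m; "tool_pos": TCP position; "tool_rot": TCP orientation; "contact_force": force on the tool from outside, world axes, zero at the start; "torque": the same for the moment, N m; "opening": finger opening in m; "grip_force": force on a finger pad.
Only numpy, scipy, OpenCV 4.12 (cv2) and the standard library are available. Lean on these libraries where they do the work, as an engineer would, in place of code of your own. Each camera call takes 0.05 s, during which the arm holds its last target. There are 200 camera calls.

### The job

The bowl of rice was set down well off the middle of its small round wooden display stand and is close to toppling. Nudge it gently from outside with the fingertips until it sits upright in the middle of the stand, overhanging evenly all round. Do not take hold of the bowl's rim, lift the bowl or knock it off, keep the stand in its place, and leave everything else on the table alone.

Things in the scene. Friction and masses are not known exactly. Their poses are not given: they have to be found in the camera images.
- rice_bowl: white round bowl of rice, 144 mm across the rim, 57 mm high, 0.26 kg. Flat foot 76 mm across; the wall flares to the rim, so an upright finger touches only the rim, 72 mm from the axis. Origin: centre of the underside, z up. Slides on the stand under 1 to 3 N, topples when its axis passes the edge of the stand's top. Its axis starts 18 to 28 mm off the stand's, in any direction.
- display_stand: dark turned-wood display stand with a brass band, 55 mm high: foot 116 mm across, slim waist, flat round top 72 mm across (smaller than the bowl and mostly hidden under it). 1.0 kg, stands loose on the table. The origin is the centre of the foot's underside, z up along its axis; the top lies at z = +55 mm.
- spice_jar: bystander: spice jar with a red cap, 45 mm across, 106 mm high; origin at the centre of its underside
- tub: bystander: white food tub with a foil lid, 72 mm across, 71 mm high; origin at the centre of its underside

How it is judged:
By the outcome, as a careful person would: the job done as asked, in the order asked, and still so for the second after the job is handed in, with the robot touching nothing.
It also fails if it takes over 48 s, if anything falls off the work surface, if the arm or the gripper's body presses on something with over 40 N, if the wrist force passes 120 N, or if a joint passes its speed limit or range.

## Working session

There is one attempt and no reset: what is moved stays moved. The work goes in short steps, Python scripts to look and compute and a tool call to move; the robot and the scene stay as the last step left them, time stands still between calls to the robot, and variables do not carry over. Pictures are saved under pics/ and viewed, at most 10 in all, crops included, and the job is handed in when it is done.

Besides the shell and the picture viewer there is one more tool, called after ">>>" as name(argument=value, ...) on one line, values as JSON. jog_arm: Moves the arm, as the interface text tells. Shift numbers are shares of 0.08 m and turn numbers shares of 90 degrees, none past 1 either way. Its arguments: {"type":"object","properties":{"plan":{"type":"array"},"squeeze":{"type":"number"}},"required":["plan"]}

```bash
mkdir -p pics
python3 - <<'E'
from cell import readout,cams
import cv2,numpy as np
for n in("top","scene"):
    im=cams.read_camera(n);cv2.imwrite(f"pics/{n}0.png",im);c=cams.calibration(n)
    print(n,np.round(c["K"],1).tolist(),np.round(c["world_from_camera"],3).tolist())
s=readout.observe();print(s["time"],s["tool_pos"],s["tool_rot"],s["opening"],s["contact_force"])
E
```

```text
top [[433.2, 0.0, 321.3], [0.0, 433.2, 200.0], [0.0, 0.0, 1.0]] [[-0.02, -0.995, 0.097, 0.41], [-1.0, 0.022, 0.018, -0.033], [-0.02, -0.096, -0.995, 1.096], [0.0, 0.0, 0.0, 1.0]]
scene [[423.6, 0.0, 319.5], [0.0, 423.6, 199.6], [0.0, 0.0, 1.0]] [[-0.827, -0.273, 0.491, -0.131], [-0.561, 0.363, -0.744, 0.905], [0.025, -0.891, -0.453, 0.656], [0.0, 0.0, 0.0, 1.0]]
0.1 [ 0.14749223 -0.50350994  0.24492768] [-3.14025149e+00 -2.17054040e-04  2.84795200e-01] 0.09180878253605403 [ 0.50066948  0.0731975  -0.27201582]
```

View pics/top0.png

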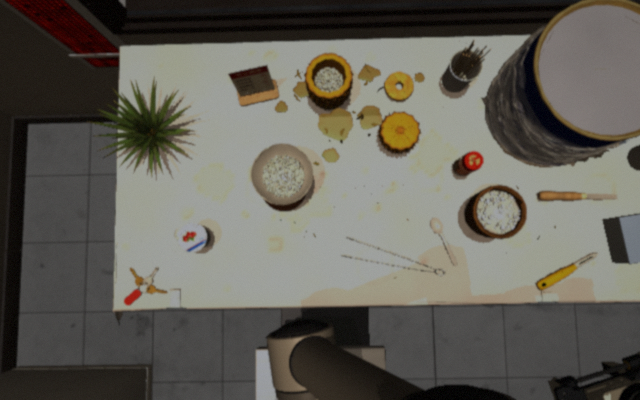

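View pics/scene0.png

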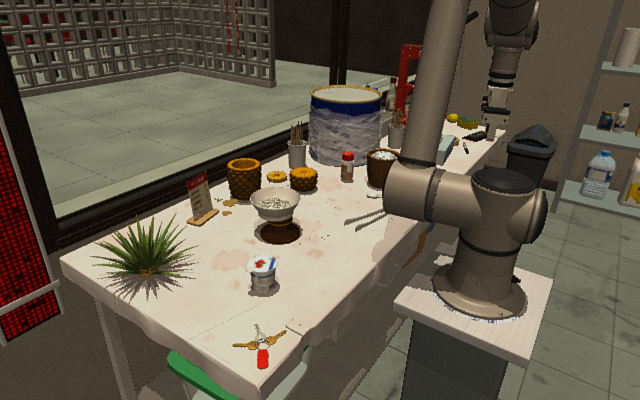

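The top view shows the bowl at about (282,175), with the dark stand peeking out below it near (290,203). In the scene view the bowl is at (275,205) and the stand foot at (280,232). I'll enlarge both.

Run:
```python
import cv2,numpy as np
a=cv2.imread("pics/top0.png")[135:220,240:325];b=cv2.imread("pics/scene0.png")[175:260,232:317]
f=lambda i:cv2.convertScaleAbs(cv2.resize(i,(400,400),interpolation=cv2.INTER_CUBIC),alpha=1.3,beta=20)
cv2.imwrite("pics/crop0.png",np.hstack([f(a),f(b)]))
```

```text
(no output)
```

View pics/crop0.png

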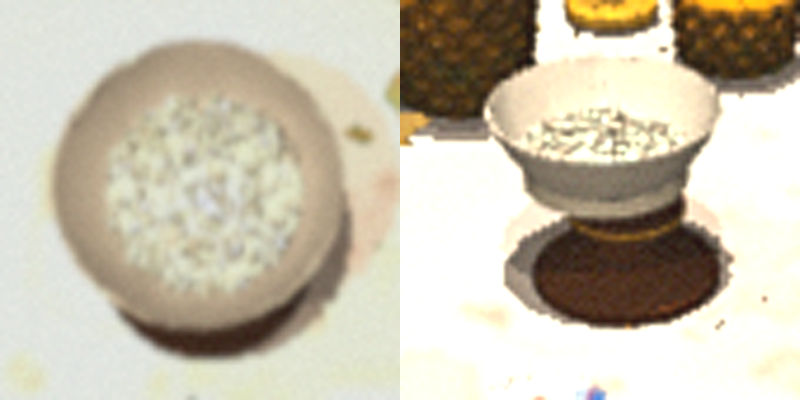

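The crop shows the bowl rim as a circle centred at about (282.2,174.3) in the top image. The foot ellipse spans columns 260–300 in the scene image, with its bottom at row 244. I'll fit both to the models.

```bash
cat > h.py <<'E'
import numpy as np,cv2
from cell import readout,cams
from scipy.optimize import least_squares
T=np.linspace(0,2*np.pi,361)
def proj(n,P):
    c=cams.calibration(n);R=np.linalg.inv(c["world_from_camera"]);p=(R[:3,:3]@np.asarray(P,float).T+R[:3,3:]).T@c["K"].T
    return p[:,:2]/p[:,2:]
def circ(x,y,z,r): return np.c_[x+r*np.cos(T),y+r*np.sin(T),np.full(361,z)]
def ext(n,*a):  # left,right,top,bottom
    p=proj(n,circ(*a));return np.array([p[:,0].min(),p[:,0].max(),p[:,1].min(),p[:,1].max()])
E
python3 - <<'E'
from h import *
k=85/400
tb=np.array([53,344,40,330])*k+[240,240,135,135]
sb=np.array([84,320])*k+232; sbt=56*k+175
f=lambda p:np.r_[ext("top",*p,.112,.072)-tb, ext("scene",*p,.112,.072)[:3]-np.r_[sb,sbt]]
r=least_squares(f,[.45,.05]);print("bowl",r.x,r.fun.round(2))
r=least_squares(lambda p:ext("top",*p,.112,.072)-tb,[.45,.05]);print("bowl top only",r.x,r.fun.round(2))
se=np.array([133,320])*k+232; sbot=326*k+175; tbot=357*k+135
for z in(.0,.006,.012):
    g=lambda p:np.r_[ext("scene",*p,z,.058)[[0,1,3]]-np.r_[se,sbot],ext("top",*p,z,.058)[3]-tbot]
    r=least_squares(g,[.45,.05]);print("stand",z,r.x,r.fun.round(2))
def pt(n,u,v,z):
    c=cams.calibration(n);W=c["world_from_camera"];d=W[:3,:3]@np.linalg.solve(c["K"],[u,v,1]);o=W[:3,3];return o+d*(z-o[2])/d[2]
print("tub",pt("top",190,238,.071),"cap",pt("top",475,159,.106),"lantern",pt("top",330,75,.1),"pine",pt("top",400,132,.05))
E
```

```text
bowl [0.56848009 0.07456238] [-0.59  0.06 -0.34 -0.01  0.02  0.71 -0.63]
bowl top only [0.56806235 0.07396445] [-0.33  0.32 -0.17  0.16]
stand 0.0 [0.54942339 0.07970728] [ 0.03 -0.04 -0.01  0.01]
stand 0.006 [0.54729434 0.08366002] [-0.4  -0.26 -0.95  0.72]
stand 0.012 [0.54517409 0.08759518] [-0.83 -0.47 -1.9   1.42]
tub [0.42645508 0.29903569 0.071     ] cap [ 0.59393996 -0.37028955  0.106     ] lantern [ 0.8052687  -0.04124463  0.1       ] pine [ 0.67576581 -0.21024149  0.05      ]
```

>>> jog_arm(plan=[[0.9,1,0,-0.35,0.3],[0.9,1,0,-0.35,0.3],[0.9,1,0,-0.35,0.3],[0.9,1,0,-0.35,0.3]])

```text
time: 0.5
tool_pos: [0.2209, -0.4219, 0.2454]
tool_rot: [-3.141, 0.0, -0.268]
contact_force: [-0.9, -0.3, 0.4]
opening: 0.0646
grip_force: 0.0
```

>>> jog_arm(plan=[[0.9,1,0,0,0.3],[0.9,1,0,0,0.3],[0.9,1,0,0,0.3]])

```text
time: 0.8
tool_pos: [0.2936, -0.3402, 0.2453]
tool_rot: [-3.139, 0.0, -0.261]
contact_force: [-1.2, -0.3, -0.3]
opening: 0.0597
grip_force: 0.0
```

>>> jog_arm(plan=[[0.9,1,0,0,0.3],[0.9,1,0,0,0.3],[0.9,1,0,0,0.3]])

```text
time: 1.1
tool_pos: [0.3655, -0.2607, 0.2454]
tool_rot: [-3.14, -0.0, -0.261]
contact_force: [0.3, -0.2, 0.8]
opening: 0.0596
grip_force: 0.0
```

>>> jog_arm(plan=[[0.95,1,0,0,0.3],[0.95,1,0,0,0.3],[0.95,1,0,0,0.3]])

```text
time: 1.4
tool_pos: [0.4414, -0.1816, 0.2453]
tool_rot: [-3.141, -0.0, -0.261]
contact_force: [-0.7, -1.3, 0.3]
opening: 0.0598
grip_force: 0.0
```

>>> jog_arm(plan=[[1,0.95,0,0,0.3],[1,0.95,0,0,0.3],[1,0.95,0,0,0.3]])

```text
time: 1.7
tool_pos: [0.5216, -0.1061, 0.2451]
tool_rot: [-3.141, -0.0, -0.262]
contact_force: [-0.7, -1.3, -0.4]
opening: 0.0597
grip_force: 0.0
```

>>> jog_arm(plan=[[1,0.95,0,0,0.3],[1,0.95,0,0,0.3],[1,0.95,0,0,0.3]])

```text
time: 2.0
tool_pos: [0.6015, -0.0304, 0.2447]
tool_rot: [-3.141, 0.0, -0.263]
contact_force: [0.5, -0.3, -0.1]
opening: 0.0594
grip_force: 0.0
```

>>> jog_arm(plan=[[0.8,0.95,0,0,0.3],[0.8,0.95,0,0,0.3],[0.8,0.95,0,0,0.3],[0.8,0.95,0,0,0.3]])

```text
time: 2.4
tool_pos: [0.6634, 0.0431, 0.2443]
tool_rot: [3.14, 0.002, -0.264]
contact_force: [-0.7, -1.0, -0.4]
opening: 0.0597
grip_force: 0.0
```

Run:
```python
from h import *
cv2.imwrite("pics/wrist1.png",cams.read_camera("wrist"));c=cams.calibration("wrist");print(np.round(c["K"],1).tolist(),np.round(c["world_from_camera"],3).tolist());print(readout.observe()["tool_pos"])
```

```text
[[275.7, 0.0, 315.5], [0.0, 275.7, 201.6], [0.0, 0.0, 1.0]] [[-0.263, -0.919, -0.295, 0.743], [-0.965, 0.251, 0.079, 0.021], [0.001, 0.306, -0.952, 0.386], [0.0, 0.0, 0.0, 1.0]]
[0.66302324 0.04237084 0.24485507]
```

View pics/wrist1.png

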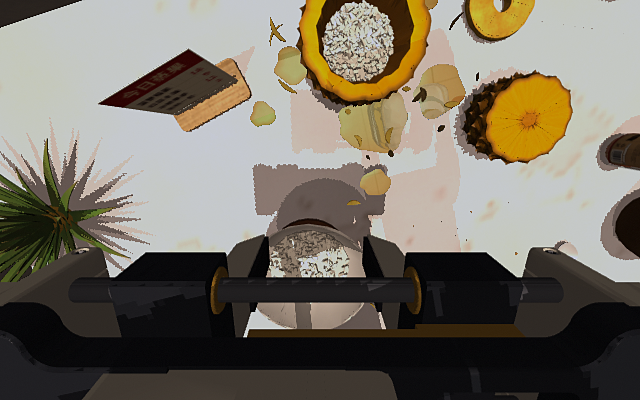

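The wrist view shows the bowl between the fingers, below row 225, with a sliver of brown foot at about (307,222). I'll check this against the fit.

Run:
```python
from h import *
im=cv2.imread("pics/wrist1.png")
print("rim",ext("wrist",.568,.074,.112,.072).round(1),"foot",ext("wrist",.549,.080,0,.058).round(1))
big=cv2.resize(im[170:340,230:400],(590,590),interpolation=cv2.INTER_CUBIC)
s=590/170
for a,c in((( .568,.074,.112,.072),(0,0,255)),((.549,.08,0,.058),(0,255,0)),((.549,.08,.055,.036),(255,0,0))):
    cv2.polylines(big,[((proj("wrist",circ(*a))-[229.5,169.5])*s).astype(int)],True,c,1)
cv2.imwrite("pics/wc1.png",big)
```

```text
rim [247.5 373.3 222.4 331.4] foot [273.9 348.4 215.2 282.3]
```

View pics/wc1.png

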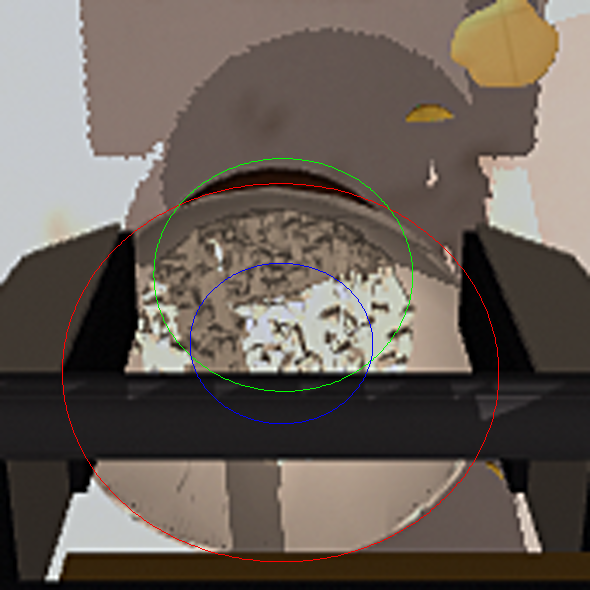

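>>> jog_arm(plan=[[0.06,0.07,-1,0,0.3],[0.06,0.07,-1,0,0.3],[0.06,0.07,-1,0,0.3]])

```text
time: 2.75
tool_pos: [0.6651, 0.0477, 0.1609]
tool_rot: [3.139, 0.01, -0.267]
contact_force: [-1.0, 1.1, -0.5]
opening: 0.0597
grip_force: 0.0
```

>>> jog_arm(plan=[[0,0,-0.3,0,0.3],[0,0,-0.65,0,0.3],[0,0,-0.65,0,0.3],[0,0,-0.65,0,0.3]])

```text
time: 3.15
tool_pos: [0.6688, 0.0486, 0.1156]
tool_rot: [-3.141, -0.002, -0.266]
contact_force: [1.1, -0.8, 1.5]
opening: 0.0596
grip_force: 0.0
```

Run:
```python
from h import *
a=cams.read_camera("top");b=cams.read_camera("scene");cv2.imwrite("pics/t2.png",a);cv2.imwrite("pics/s2.png",b)
f=lambda i:cv2.convertScaleAbs(cv2.resize(i,(400,400),interpolation=cv2.INTER_CUBIC),alpha=1.3,beta=20)
cv2.imwrite("pics/crop2.png",np.hstack([f(a[135:220,240:325]),f(b[175:260,232:317])]))
s=readout.observe();print(s["tool_pos"],s["contact_force"])
```

```text
[0.66956594 0.04903025 0.11647666] [0.52021885 0.07964669 0.54546486]
```

View pics/crop2.png

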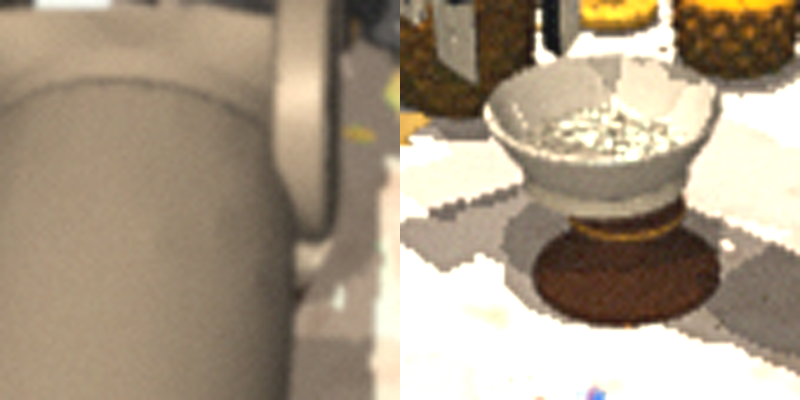

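Bowl and stand are unmoved, with the rim at crop 485–720 (scene columns 250–300), and the scene camera keeps a clear view. Now I'll approach and push slowly.

>>> jog_arm(plan=[[-0.1,0.025,0,0,0.3],[-0.2,0.05,0,0,0.3],[-0.3,0.075,0,0,0.3],[-0.3,0.075,0,0,0.3]])

```text
time: 3.65
tool_pos: [0.6431, 0.0563, 0.114]
tool_rot: [3.141, 0.001, -0.264]
contact_force: [-0.2, -1.5, 0.7]
opening: 0.0597
grip_force: 0.0
```

>>> jog_arm(plan=[[-0.015,0.004,0,0,0.3],[-0.03,0.007,0,0,0.3],[-0.045,0.011,0,0,0.3],[-0.06,0.015,0,0,0.3],[-0.075,0.018,0,0,0.3],[-0.09,0.022,0,0,0.3],[-0.105,0.026,0,0,0.3],[-0.12,0.03,0,0,0.3],[-0.12,0.03,0,0,0.3]])

```text
time: 4.55
tool_pos: [0.6347, 0.0582, 0.1136]
tool_rot: [3.142, -0.0, -0.265]
contact_force: [1.0, 0.0, -0.3]
opening: 0.0596
grip_force: 0.6
```

```bash
cat > trk.py <<'E'
# image shift of the bowl (upper part of wall/rim) and stand between s2 and now, turned to world mm
from h import *
import sys
a=cv2.imread("pics/s2.png");b=cams.read_camera("scene");cv2.imwrite(sys.argv[1],b)
def m(box):
    x0,y0,x1,y1=box;g=8
    r=cv2.matchTemplate(b[y0-g:y1+g,x0-g:x1+g],a[y0:y1,x0:x1],cv2.TM_CCOEFF_NORMED);_,v,_,(i,j)=cv2.minMaxLoc(r)
    o=[]
    for l in (r[j,max(i-1,0):i+2],r[max(j-1,0):j+2,i]):
        o.append((l[0]-l[2])/2/(l[0]-2*l[1]+l[2]) if len(l)==3 else 0)
    return np.array([i-g+o[0],j-g+o[1]]),v
P=np.array([[.568,.074,.08],[.578,.074,.08],[.568,.084,.08]]);q=proj("scene",P);J=np.c_[q[1]-q[0],q[2]-q[0]]/10
for n,bx in(("bowl",(248,200,304,222)),("stand",(256,224,306,247))):
    d,v=m(bx);print(n,d.round(2),round(float(v),2),"mm",np.linalg.solve(J,d).round(1))
s=readout.observe();print(s["tool_pos"],s["contact_force"],s["time"])
E
python3 trk.py pics/s3.png
```

```text
bowl [1.31 0.57] 0.77 mm [-5.3  0.4]
stand [-0.2   0.28] 0.94 mm [-0.6  1.7]
[0.63466497 0.05819095 0.11358066] [ 0.84244594  0.63364027 -0.07362449] 4.6
```

>>> jog_arm(plan=[[-0.015,0.003,0,0,0.3],[-0.03,0.006,0,0,0.3],[-0.045,0.009,0,0,0.3],[-0.06,0.012,0,0,0.3],[-0.075,0.015,0,0,0.3],[-0.09,0.018,0,0,0.3],[-0.105,0.02,0,0,0.3],[-0.12,0.023,0,0,0.3],[-0.135,0.026,0,0,0.3],[-0.135,0.026,0,0,0.3]])

```text
time: 5.6
tool_pos: [0.6237, 0.0603, 0.1135]
tool_rot: [3.141, 0.0, -0.265]
contact_force: [0.8, -1.3, 0.3]
opening: 0.0598
grip_force: 0.5
```

```bash
python3 trk.py pics/s4.png
python3 - <<'E'
from h import *
a=cv2.imread("pics/s4.png");cv2.imwrite("pics/crop4.png",cv2.convertScaleAbs(cv2.resize(a[175:260,232:317],(590,590),interpolation=cv2.INTER_CUBIC),alpha=1.3,beta=20))
E
```

```text
bowl [4.14 1.86] 0.77 mm [-16.9   1.7]
stand [0.17 0.79] 0.91 mm [-3.5  3.4]
[0.62373593 0.06023159 0.11347059] [ 0.18548396  0.30973475 -1.01641941] 5.65
```

View pics/crop4.png

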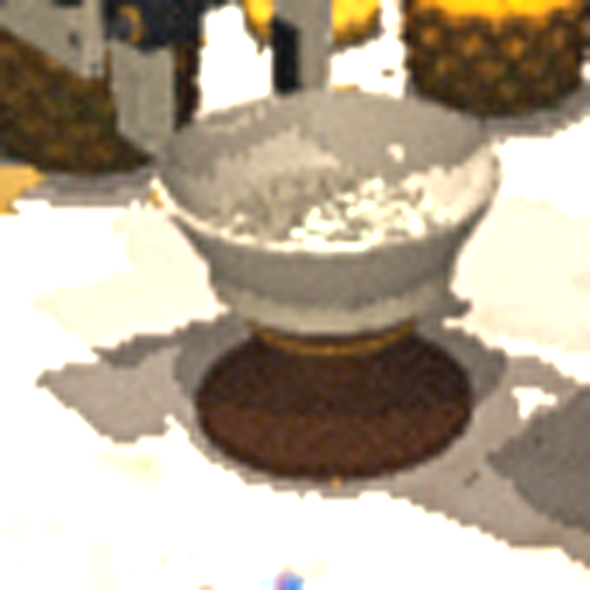

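The bowl is upright and nearly centred, with the rim at crop 158–500 and the foot at 196–473. I'll refine by fitting from the same camera, then retreat and check from the top.

Run:
```python
from h import *
def fit(tag,k,L,R,t,fl,fr,fb):
    b=least_squares(lambda p:ext("scene",*p,.112,.072)[:3]-(np.array([L,R,t])*k+[232,232,175]),[.55,.08])
    s=least_squares(lambda p:ext("scene",*p,0,.058)[[0,1,3]]-(np.array([fl,fr,fb])*k+[232,232,175]),[.55,.08])
    print(tag,b.x.round(4),b.fun.round(1),s.x.round(4),s.fun.round(1),((b.x-s.x)*1e3).round(1))
fit("before",85/400,84,320,56,133,320,326)
fit("now",85/590,158,500,88,196,473,478)
```

```text
before [0.567 0.078] [-0.4  0.4 -0.1] [0.5494 0.0798] [ 0. -0.  0.] [17.6 -1.8]
now [0.554  0.0739] [-0.9  0.9 -0.2] [0.5505 0.0781] [ 0.2 -0.2  0. ] [ 3.6 -4.2]
```

>>> jog_arm(plan=[[0.3,-0.075,0,0,0.3],[0.3,-0.075,0,0,0.3],[0.3,-0.075,1,0,0.3],[0.3,-0.075,1,0,0.3],[0.3,-0.075,1,0,0.3]])

```text
time: 6.15
tool_pos: [0.6496, 0.0544, 0.1988]
tool_rot: [-3.14, -0.008, -0.265]
contact_force: [-0.7, -0.4, -0.3]
opening: 0.06
grip_force: 0.0
```

>>> jog_arm(plan=[[0,0,0.65,0,0.3],[0,-1,0.65,0,0.3],[0,-1,0.65,0,0.3],[0,-1,0.65,0,0.3]])

```text
time: 6.55
tool_pos: [0.6471, -0.0294, 0.2448]
tool_rot: [3.14, 0.001, -0.269]
contact_force: [0.8, 0.0, 0.3]
opening: 0.0597
grip_force: 0.0
```

>>> jog_arm(plan=[[-0.5,-1,0,0,0.3],[-0.5,-1,0,0,0.3],[-0.5,-1,0,0,0.3]])

```text
time: 6.85
tool_pos: [0.6056, -0.1088, 0.2446]
tool_rot: [3.14, 0.003, -0.269]
contact_force: [-0.6, 0.4, -0.2]
opening: 0.0597
grip_force: 0.0
```

>>> jog_arm(plan=[[-0.5,-1,0,0,0.3],[-0.5,-1,0,0,0.3],[-0.5,-1,0,0,0.3],[-0.5,-1,0,0,0.3]])

```text
time: 7.25
tool_pos: [0.5677, -0.1852, 0.245]
tool_rot: [-3.141, 0.001, -0.266]
contact_force: [0.2, 1.1, 0.5]
opening: 0.0595
grip_force: 0.0
```

Run:
```python
from h import *
a=cams.read_camera("top");b=cams.read_camera("scene");cv2.imwrite("pics/t5.png",a);cv2.imwrite("pics/s5.png",b)
f=lambda i:cv2.convertScaleAbs(cv2.resize(i,(400,400),interpolation=cv2.INTER_CUBIC),alpha=1.3,beta=20)
cv2.imwrite("pics/crop5.png",np.hstack([f(a[135:220,240:325]),f(b[175:260,232:317])]))
```

```text
(no output)
```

View pics/crop5.png

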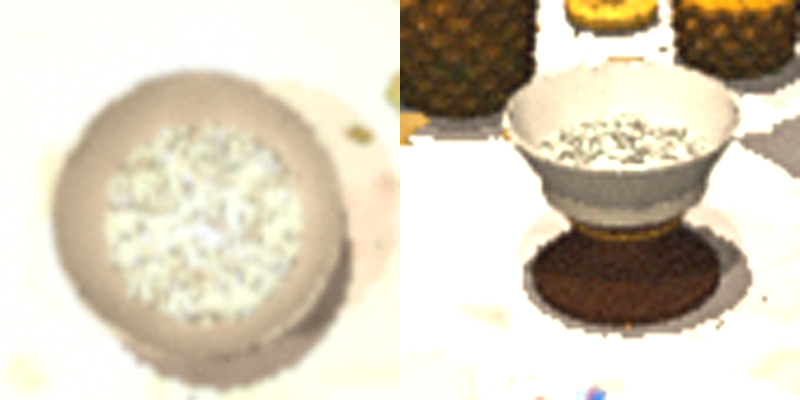

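The bowl sits upright. The top rim spans crop 53–345 by 70–358 and the scene rim 503–741, against the foot at 533–720. Next I'll compute the residual offset.

Run:
```python
from h import *
k=85/400
for t in ((53,344,40,330),(53,345,70,358)):
    r=least_squares(lambda p:ext("top",*p,.112,.072)-(np.array(t)*k+[240,240,135,135]),[.55,.07]);print("top bowl",r.x.round(4),r.fun.round(2))
mid=lambda e:(e[0]+e[1])/2
for s in((.549,.08),(.5465,.08),(.5465,.084)):
    print(s,"pred col centre rim minus foot",mid(ext("scene",*s,.112,.072))-mid(ext("scene",*s,0,.058)), "topband",mid(ext("scene",*s,.05,.03))-mid(ext("scene",*s,0,.058)))
print("measured before",(202-226.5)*k,"now",(222-226.5)*k)
e=lambda x,y:mid(ext("scene",x,y,.112,.072));print("px per mm",e(.551,.08)-e(.55,.08),e(.55,.081)-e(.55,.08))
# edge profiles for finer reading
im=cv2.imread("pics/s5.png").astype(int).sum(2)
for r in(190,195,198,200):print("scene",r,im[r,250:260].tolist(),im[r,382-90:392+0-78].tolist()[:14])
for r in(228,232,236,240):
    d=np.where(im[r,240:320]<200)[0]+240;print("foot",r,d.min(),d.max())
t=cv2.imread("pics/t5.png").astype(int).sum(2)
t0=cv2.imread("pics/top0.png").astype(int).sum(2)
print("top col 284 rows 195-222",t0[195:222,284].tolist(),t[195:222,284].tolist())
```

```text
top bowl [0.5681 0.074 ] [-0.33  0.32 -0.17  0.16]
top bowl [0.5538 0.0739] [-0.26  0.26 -0.47  0.46]
(0.549, 0.08) pred col centre rim minus foot -0.7439935256988974 topband -0.2442191433830203
(0.5465, 0.08) pred col centre rim minus foot -0.7157391682696925 topband -0.23300116089842504
(0.5465, 0.084) pred col centre rim minus foot -0.7553855397088114 topband -0.24826234643865064
measured before -5.20625 now -0.9562499999999999
px per mm -0.27738981964995446 -0.22503852160025417
scene 190 [58, 51, 41, 76, 72, 64, 65, 58, 27, 17] [534, 509, 516, 390, 209, 82, 46, 64, 55, 75, 61, 51, 41, 49]
scene 195 [32, 74, 58, 107, 79, 180, 360, 429, 444, 469] [550, 536, 530, 531, 526, 512, 498, 473, 472, 463, 513, 546, 397, 596]
scene 198 [39, 63, 45, 133, 316, 340, 367, 394, 422, 452] [561, 553, 544, 531, 525, 515, 502, 482, 478, 463, 395, 297, 541, 625]
scene 200 [207, 201, 208, 273, 575, 342, 339, 370, 408, 456] [579, 552, 552, 538, 536, 513, 510, 492, 487, 459, 403, 360, 495, 631]
foot 228 262 303
foot 232 260 300
foot 236 261 298
foot 240 264 295
top col 284 rows 195-222 [370, 348, 337, 334, 323, 306, 302, 285, 277, 214, 119, 63, 47, 62, 67, 148, 317, 434, 460, 458, 456, 459, 463, 467, 466, 472, 470] [490, 496, 507, 519, 515, 474, 406, 405, 436, 416, 383, 365, 351, 340, 321, 300, 295, 305, 304, 301, 294, 332, 425, 512, 532, 541, 542]
```

Run:
```python
from h import *
c=cams.calibration("wrist");im=cams.read_camera("wrist");cv2.imwrite("pics/w6.png",im)
B=ext("wrist",.5538,.0739,.112,.072);F=ext("wrist",.548,.08,0,.058);print(B.round(),F.round())
x0,x1=int(max(0,min(B[0],F[0])-12)),int(min(640,max(B[1],F[1])+12));y0,y1=int(max(0,min(B[2],F[2])-12)),int(min(400,max(B[3],F[3])+12))
s=min(780/(x1-x0),590/(y1-y0));print(x0,y0,s)
big=cv2.resize(im[y0:y1,x0:x1],None,fx=s,fy=s,interpolation=cv2.INTER_CUBIC)
for a,c in((( .5538,.0739,.112,.072),(0,0,255)),((.548,.08,0,.058),(0,255,0))):
    cv2.polylines(big,[((proj("wrist",circ(*a))-[x0-.5,y0-.5])*s).astype(int)],True,c,1)
cv2.imwrite("pics/w6c.png",big)
```

```text
[ 31. 163. 206. 319.] [113. 190. 195. 265.]
19 183 4.01360544217687
```

View pics/w6c.png

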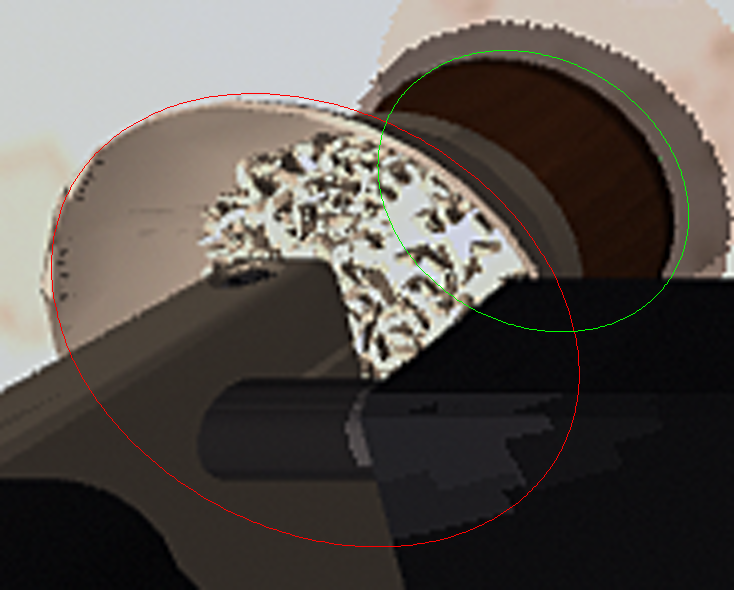

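This view shows the foot outline clearly, with its arc running (440,75)–(674,240) in the crop. The rim outline runs (45,280)–(250,100)–(535,275). I'll fit both from this one image.

```bash
cat > fitw.py <<'E'
from h import *
rim=np.array([(45,280),(55,225),(70,190),(105,150),(150,118),(200,103),(250,100),(320,108),(370,122),(430,155),(485,205),(535,272)])
foot=np.array([(440,75),(490,60),(540,65),(590,92),(630,135),(660,190),(674,240),(671,272)])
toim=lambda p:p/4.0136+[18.5,182.5]
def res(n,pts,x,y,z,r):
    c=proj(n,circ(x,y,z,r)).astype(np.float32);return np.array([cv2.pointPolygonTest(c.reshape(-1,1,2),tuple(map(float,q)),True) for q in pts])
b=least_squares(lambda p:res("wrist",toim(rim),*p,.112,.072),[.555,.075],diff_step=1e-3)
print("bowl",b.x.round(4),b.fun.round(1))
for z,r in((0,.058),(.004,.058),(.0,.056)):
    s=least_squares(lambda p:res("wrist",toim(foot),*p,z,r),[.548,.08],diff_step=1e-3)
    print("stand",z,r,s.x.round(4),s.fun.round(1),"bowl-stand mm",((b.x-s.x)*1e3).round(1))
s=least_squares(lambda p:res("wrist",toim(foot),p[0],p[1],p[2],.058),[.548,.08,.005],diff_step=1e-3);print("free z",s.x.round(4),s.fun.round(1))
E
python3 fitw.py
```

```text
bowl [0.5525 0.0767] [-0.1  0.7  0.6  0.7 -0.3 -0.5 -0.2 -0.5 -0.9 -0.3  1.   1.5]
stand 0 0.058 [0.545  0.0878] [ 0.8 -0.9 -1.4 -0.3  1.3  1.6 -0.4 -1.5] bowl-stand mm [  7.5 -11.1]
stand 0.004 0.058 [0.5457 0.0855] [ 1.  -0.8 -1.5 -0.4  1.2  1.6 -0.3 -1.3] bowl-stand mm [ 6.8 -8.7]
stand 0.0 0.056 [0.5461 0.0855] [-0.  -1.1 -1.3 -0.   1.7  1.8 -0.7 -2.2] bowl-stand mm [ 6.4 -8.7]
free z [0.5471 0.0811 0.0114] [ 1.4 -0.7 -1.6 -0.6  1.   1.5 -0.1 -0.9]
```

>>> jog_arm(plan=[[0.4,1,0,-0.33,0.3],[0.4,1,0,-0.33,0.3],[0.4,1,0,-0.33,0.3],[0.4,1,0,-0.33,0.3],[0.4,1,0,-0.33,0.3]])

```text
time: 7.9
tool_pos: [0.6003, -0.1038, 0.2453]
tool_rot: [3.141, 0.001, -0.781]
contact_force: [0.5, -0.4, -0.9]
opening: 0.0595
grip_force: 0.0
```

>>> jog_arm(plan=[[0.36,1,0,0,0.3],[0.36,1,0,0,0.3],[0.36,1,0,0,0.3],[0.36,1,0,0,0.3]])

```text
time: 8.3
tool_pos: [0.6287, -0.0247, 0.2452]
tool_rot: [3.141, 0.0, -0.779]
contact_force: [0.3, -0.6, -0.4]
opening: 0.06
grip_force: 0.0
```

>>> jog_arm(plan=[[0,0.3,-1,0,0.3],[0,0.3,-1,0,0.3],[0,0.3,-1,0,0.3]])

```text
time: 8.6
tool_pos: [0.6256, -0.0016, 0.1608]
tool_rot: [3.135, 0.008, -0.782]
contact_force: [-0.6, 0.2, -0.0]
opening: 0.0597
grip_force: 0.0
```

>>> jog_arm(plan=[[0,0,-0.3,0,0.3],[0,0,-0.65,0,0.3],[0,0,-0.65,0,0.3],[0,0,-0.65,0,0.3]])

```text
time: 9.0
tool_pos: [0.6295, -0.0029, 0.1153]
tool_rot: [-3.141, -0.001, -0.784]
contact_force: [0.1, -0.4, 0.3]
opening: 0.06
grip_force: 0.0
```

>>> jog_arm(plan=[[-0.09,0.09,0,0,0.3],[-0.18,0.18,0,0,0.3],[-0.26,0.27,0,0,0.3],[-0.26,0.27,0,0,0.3]])

```text
time: 9.4
tool_pos: [0.607, 0.0213, 0.1143]
tool_rot: [-3.141, 0.0, -0.782]
contact_force: [0.3, 0.2, -0.4]
opening: 0.0596
grip_force: 0.0
```

>>> jog_arm(plan=[[-0.012,0.012,0,0,0.3],[-0.024,0.024,0,0,0.3],[-0.036,0.036,0,0,0.3],[-0.048,0.048,0,0,0.3],[-0.06,0.06,0,0,0.3],[-0.072,0.072,0,0,0.3],[-0.084,0.084,0,0,0.3],[-0.096,0.096,0,0,0.3],[-0.108,0.108,0,0,0.3],[-0.12,0.12,0,0,0.3],[-0.12,0.12,0,0,0.3]])

```text
time: 10.5
tool_pos: [0.5981, 0.0296, 0.1135]
tool_rot: [3.141, 0.0, -0.783]
contact_force: [0.7, -0.3, 0.4]
opening: 0.0598
grip_force: 0.5
```

```bash
sed -i 's#"pics/s2.png"#"pics/s5.png"#;s/(248,200,304,222)/(252,188,308,222)/' trk.py; python3 trk.py pics/s7.png
```

```text
bowl [0.28 0.89] 0.66 mm [-4.1  3.7]
stand [-0.08  0.5 ] 0.89 mm [-1.8  2.5]
[0.59816332 0.02953115 0.11350246] [ 0.48855505 -0.31311294 -0.31030818] 10.55
```

>>> jog_arm(plan=[[0.25,-0.25,0,0,0.3],[0.25,-0.25,0,0,0.3],[0.25,-0.25,1,0,0.3],[0.25,-0.25,1,0,0.3],[0.25,-0.25,1,0,0.3]])

```text
time: 11.05
tool_pos: [0.6202, 0.0096, 0.1985]
tool_rot: [-3.136, -0.006, -0.783]
contact_force: [0.3, -0.6, -0.3]
opening: 0.06
grip_force: 0.0
```

>>> jog_arm(plan=[[-0.2,-0.4,0.65,0.33,0.3],[-0.3,-1,0.65,0.33,0.3],[-0.3,-1,0.65,0.33,0.3],[-0.3,-1,0.65,0.33,0.3],[-0.3,-1,0.65,0.33,0.3]])

```text
time: 11.55
tool_pos: [0.5936, -0.0707, 0.2448]
tool_rot: [-3.141, 0.002, -0.265]
contact_force: [0.2, 0.7, -0.8]
opening: 0.0595
grip_force: 0.0
```

>>> jog_arm(plan=[[-0.33,-1,0,0,0.3],[-0.33,-1,0,0,0.3],[-0.33,-1,0,0,0.3]])

```text
time: 11.85
tool_pos: [0.5665, -0.1533, 0.2447]
tool_rot: [3.141, 0.002, -0.271]
contact_force: [0.6, 0.7, -0.3]
opening: 0.0597
grip_force: 0.0
```

>>> jog_arm(plan=[[0,-0.43,0,0,0.3],[0,-0.43,0,0,0.3],[0,-0.43,0,0,0.3]])

```text
time: 12.15
tool_pos: [0.5679, -0.1842, 0.2448]
tool_rot: [-3.141, 0.001, -0.267]
contact_force: [-1.1, 1.2, -0.0]
opening: 0.0595
grip_force: 0.0
```

Run:
```python
from h import *
im=cams.read_camera("wrist");cv2.imwrite("pics/w8.png",im)
B=ext("wrist",.549,.079,.112,.072);F=ext("wrist",.547,.081,0,.058)
cv2.imwrite("pics/t8.png",cams.read_camera("top"));cv2.imwrite("pics/s8.png",cams.read_camera("scene"))
f=lambda i:cv2.resize(i,(400,300),interpolation=cv2.INTER_CUBIC)
w=cv2.resize(im[183:183+147,10:10+197],(790,588),interpolation=cv2.INTER_CUBIC)
cv2.imwrite("pics/w8c.png",w);print(readout.observe()["tool_pos"],readout.observe()["tool_rot"],B.round(),F.round())
```

```text
[ 0.56803146 -0.18355159  0.24530744] [-3.14116421e+00  6.93278732e-04 -2.64168870e-01] [ 30. 161. 211. 323.] [113. 190. 196. 266.]
```

View pics/w8c.png

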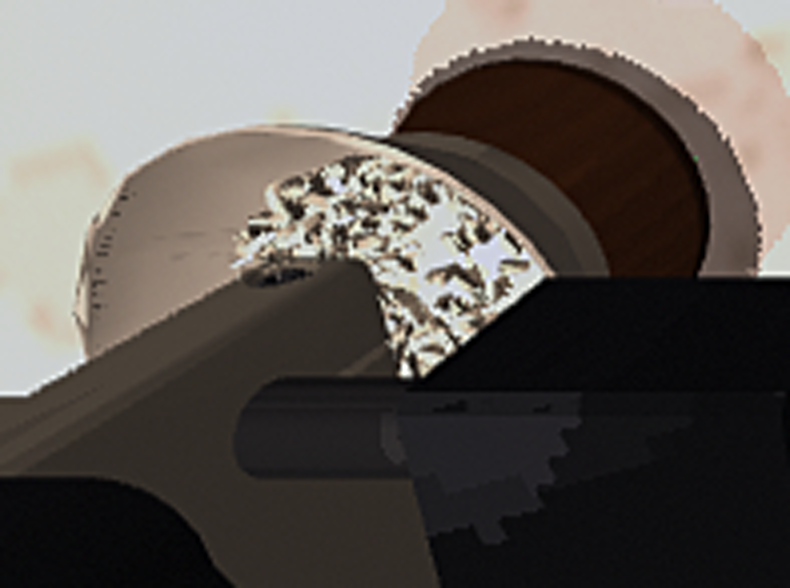

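The stand is unchanged (foot right edge at about 709). The rim moved, with its top at 126 and left edge at 78 in the crop. I'll refit with this view, plus the top and scene images numerically.

Run:
```python
import sys;from h import *
def res(n,pts,x,y,z,r):
    c=proj(n,circ(x,y,z,r)).astype(np.float32);return np.array([cv2.pointPolygonTest(c.reshape(-1,1,2),tuple(map(float,q)),True) for q in pts])
rim=np.array([(78,300),(90,235),(120,185),(160,150),(210,132),(270,125),(330,130),(390,146),(440,170),(500,215),(550,273)])/4.0+[9.5,182.5]
foot=np.array([(405,122),(440,86),(490,63),(540,60),(590,75),(640,110),(680,155),(703,205),(709,240),(700,276)])/4.0+[9.5,182.5]
b=least_squares(lambda p:res("wrist",rim,*p,.112,.072),[.55,.08],diff_step=1e-3);print("bowl",b.x.round(4),b.fun.round(1))
for z in(0,.006,.011):
    s=least_squares(lambda p:res("wrist",foot,*p,z,.058),[.548,.08],diff_step=1e-3);print("stand",z,s.x.round(4),s.fun.round(1),((b.x-s.x)*1e3).round(1))
# top: register bowl patch t5 -> t8
def sh(fa,fb,box):
    a,c=[cv2.imread(f)[box[1]:box[3],box[0]:box[2]].astype(np.float32).mean(2) for f in(fa,fb)]
    M=np.eye(2,3,dtype=np.float32);v,M=cv2.findTransformECC(a,c,M,cv2.MOTION_TRANSLATION,(3,200,1e-6),None,3);return M[:,2].round(2),round(v,3)
for A,Bf in(("pics/top0.png","pics/t5.png"),("pics/t5.png","pics/t8.png"),("pics/top0.png","pics/t8.png")):
    try: print("top",A,sh(A,Bf,(246,138,318,212)))
    except Exception as e: print(A,"ecc fail")
print("top px/mm",((proj("top",[[.56,.08,.1],[.55,.09,.1]])-proj("top",[[.55,.08,.1]]))/10).round(3).tolist())
print("scene bowl",sh("pics/s5.png","pics/s8.png",(255,188,308,220)),"stand",sh("pics/s5.png","pics/s8.png",(258,228,304,246)))
print("scene px/mm",((proj("scene",[[.56,.08,.1],[.55,.09,.1]])-proj("scene",[[.55,.08,.1]]))/10).round(3).tolist())
```

```text
bowl [0.5466 0.0827] [ 0.5  0.7  0.3 -0.7 -0.3 -0.1 -0.1 -0.3 -0.1  0.5  1. ]
stand 0 [0.5456 0.0889] [-0.9 -0.2 -0.5 -0.7 -0.1  1.1  0.9 -0.  -1.2 -1.4] [ 1.  -6.1]
stand 0.006 [0.5464 0.0852] [-0.3  0.1 -0.5 -0.8 -0.2  0.9  0.9  0.1 -0.9 -0.9] [ 0.2 -2.4]
stand 0.011 [0.547  0.0821] [ 0.2  0.3 -0.4 -0.9 -0.4  0.8  0.8  0.3 -0.6 -0.4] [-0.4  0.6]
top pics/top0.png (array([-0.04,  6.16], dtype=float32), 0.94)
top pics/t5.png (array([-1.86,  2.36], dtype=float32), 0.955)
top pics/top0.png (array([-1.96,  8.64], dtype=float32), 0.955)
top px/mm [[-0.005, -0.426], [-0.429, 0.01]]
scene bowl (array([0.45, 0.96], dtype=float32), 0.963) stand (array([0.4 , 0.18], dtype=float32), 0.96)
scene px/mm [[-0.274, -0.097], [-0.224, 0.131]]
```

The remaining offset is about 2 mm toward −y, and all three cameras agree. One last small nudge in +y from the −y side, with the fingers straddling symmetrically.

>>> jog_arm(plan=[[-0.25,0,0,1,0.3],[-0.25,0,0,1,0.3],[-0.25,0,0,1,0.3],[-0.25,0,0,1,0.3],[-0.25,0,0,1,0.3],[-0.25,0,0,1,0.3],[-0.25,0,0,1,0.3],[-0.25,0,0,1,0.3],[-0.25,0,0,1,0.3],[-0.25,0,0,1,0.3],[-0.25,0,0,1,0.3],[-0.25,0,0,1,0.3]])

```text
time: 13.5
tool_pos: [0.5481, -0.1839, 0.2456]
tool_rot: [3.142, -0.0, 1.307]
contact_force: [0.2, 0.3, -0.2]
opening: 0.0596
grip_force: 0.0
```

>>> jog_arm(plan=[[0,1,0,0.17,0.3],[0,1,0,0.17,0.3],[0,1,0,0.17,0.3],[0,1,0,0.17,0.3]])

```text
time: 13.9
tool_pos: [0.5481, -0.1041, 0.2458]
tool_rot: [3.141, 0.0, 1.572]
contact_force: [-0.0, -0.6, -0.3]
opening: 0.0593
grip_force: 0.0
```

>>> jog_arm(plan=[[0,0.95,-1,0,0.3],[0,0.95,-1,0,0.3],[0,0.95,-1,0,0.3],[0,0.95,-1,0,0.3]])

```text
time: 14.3
tool_pos: [0.5474, -0.0287, 0.1643]
tool_rot: [-3.139, -0.0, 1.573]
contact_force: [0.2, -0.3, 0.2]
opening: 0.0597
grip_force: 0.0
```

>>> jog_arm(plan=[[0,0,-0.3,0,0.3],[0,0,-0.64,0,0.3],[0,0,-0.64,0,0.3],[0,0,-0.64,0,0.3]])

```text
time: 14.7
tool_pos: [0.5489, -0.0304, 0.1157]
tool_rot: [3.14, 0.001, 1.571]
contact_force: [-0.6, 0.8, 1.1]
opening: 0.0598
grip_force: 0.0
```

>>> jog_arm(plan=[[0,0.15,0,0,0.3],[0,0.3,0,0,0.3],[0,0.37,0,0,0.3],[0,0.37,0,0,0.3],[0,0.37,0,0,0.3]])

```text
time: 15.2
tool_pos: [0.548, 0.001, 0.1146]
tool_rot: [3.141, 0.0, 1.574]
contact_force: [0.2, 0.5, 0.2]
opening: 0.0598
grip_force: 0.0
```

```bash
cat > t2.py <<'E'
from h import *
import sys
def sh(fa,b,box):
    a,c=[i[box[1]:box[3],box[0]:box[2]].astype(np.float32).mean(2) for i in(cv2.imread(fa),b)]
    v,M=cv2.findTransformECC(a,c,np.eye(2,3,dtype=np.float32),cv2.MOTION_TRANSLATION,(3,200,1e-6),None,3);return M[:,2].round(2),round(v,3)
b=cams.read_camera("scene");cv2.imwrite(sys.argv[1],b)
for r in sys.argv[2:]:print(r,"bowl",sh(r,b,(255,186,310,220)),"stand",sh(r,b,(258,228,304,246)))
s=readout.observe();print(s["tool_pos"],s["contact_force"],s["grip_force"])
E
python3 t2.py pics/s9.png pics/s8.png
```

```text
pics/s8.png bowl (array([-0.38,  0.17], dtype=float32), 0.774) stand (array([ 0.  , -0.03], dtype=float32), 1.0)
[0.54797866 0.00075238 0.11449833] [-0.35775028  0.82630107  0.00591221] 0.0
```

>>> jog_arm(plan=[[0,0.015,0,0,0.3],[0,0.03,0,0,0.3],[0,0.045,0,0,0.3],[0,0.06,0,0,0.3],[0,0.07,0,0,0.3],[0,0.08,0,0,0.3],[0,0.09,0,0,0.3],[0,0.1,0,0,0.3],[0,0.11,0,0,0.3],[0,0.117,0,0,0.3],[0,0.117,0,0,0.3]])

```text
time: 16.35
tool_pos: [0.5479, 0.0099, 0.1143]
tool_rot: [-3.142, 0.0, 1.573]
contact_force: [-1.5, -2.7, 0.7]
opening: 0.0598
grip_force: 0.7
```

```bash
python3 t2.py pics/s10.png pics/s8.png pics/s9.png
```

```text
pics/s8.png bowl (array([-0.48,  0.34], dtype=float32), 0.747) stand (array([-0.07,  0.01], dtype=float32), 0.995)
pics/s9.png bowl (array([-0.49,  0.29], dtype=float32), 0.942) stand (array([-0.07, -0.01], dtype=float32), 0.996)
[0.54789841 0.00988391 0.11433735] [-0.91048211 -1.42614593 -0.40971255] 0.7008196299244673
```

The bowl moved about 2 mm in +y, as intended. Now I'll retreat and verify.

>>> jog_arm(plan=[[0,-0.3,0,0,0.3],[0,-0.4,0,0,0.3],[0,-0.4,1,0,0.3],[0,-0.4,1,0,0.3],[0,-0.4,1,0,0.3]])

```text
time: 16.9
tool_pos: [0.5503, -0.0222, 0.1989]
tool_rot: [3.133, 0.001, 1.572]
contact_force: [0.3, 0.1, 0.1]
opening: 0.0601
grip_force: 0.0
```

>>> jog_arm(plan=[[0,-1,0.6,0,0.3],[0,-1,0.6,0,0.3],[0,-1,0.6,0,0.3]])

```text
time: 17.2
tool_pos: [0.5491, -0.1059, 0.2446]
tool_rot: [3.137, 0.003, 1.569]
contact_force: [0.2, 0.4, 0.3]
opening: 0.0597
grip_force: 0.0
```

>>> jog_arm(plan=[[0,-1,0,0,0.3],[0,-1,0,0,0.3],[0,-1,0,0,0.3],[0,-1,0,0,0.3]])

```text
time: 17.6
tool_pos: [0.5475, -0.1816, 0.241]
tool_rot: [-3.14, -0.002, 1.571]
contact_force: [0.0, 0.2, 0.2]
opening: 0.0598
grip_force: 0.0
```

```bash
python3 t2.py pics/s11.png pics/s8.png
python3 - <<'E'
from h import *
b=cams.read_camera("top");cv2.imwrite("pics/t11.png",b)
for r in("t8","t5"):
    a,c=[i[138:216,244:318].astype(np.float32).mean(2) for i in(cv2.imread(f"pics/{r}.png"),b)]
    v,M=cv2.findTransformECC(a,c,np.eye(2,3,dtype=np.float32),cv2.MOTION_TRANSLATION,(3,200,1e-6),None,3);print(r,M[:,2],v,"mm",-M[1,2]/.426,-M[0,2]/.429)
E
```

```text
pics/s8.png bowl (array([-0.25,  0.04], dtype=float32), 0.97) stand (array([-0.04,  0.01], dtype=float32), 0.996)
[ 0.54765748 -0.18099606  0.24131881] [-0.42750285  0.17949732  0.13852942] 0.0
t8 [-0.43737575 -0.00976248] 0.9253991365022803 mm 0.022916626 1.019524
t5 [-2.2894375  2.349029 ] 0.9229886244794117 mm -5.5141525 5.336684
```

```bash
python3 -c "
from cell import ticket
print(ticket.hand_in())"
```

```text
the job is handed in; nothing more can be done
None
```

I nudged the bowl in three gentle pushes until it sat upright, by my camera estimates within about 2 mm of the stand's centre; the stand stayed in place, nothing else was touched, and I handed the job in at about 18 s (no verdict was returned).

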